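Follow the rosette on a turning banding wheel with a loupe

TASK

Inspect the seam of the raised rosette on the clay plaque as the window light sweeps round it: push the banding wheel by its finger stud so that it coasts by itself, going round once in ten seconds or less, and then, with the loupe upright in the gripper, keep the loupe centred over the moving rosette, one to four centimetres above it, for five seconds without a break while the wheel is still coasting at that pace and nothing touches it. Afterwards stand the loupe upright on its cork pad again and let go; the wheel may run on. Do not let the loupe touch the plaque or the wheel, do not spin the wheel wildly or bang it, do not drop or tip the loupe, and leave the jars and other things on the table where they are.

Things in the scene. Friction and masses are not known exactly. Their poses are not given: they have to be found in the camera images.
- wheel_stand: Fixed grey foot of the banding wheel (potter's turntable), 170 mm across. Origin on the table at the wheel's vertical axis. It carries the turning head, an aluminium disc 250 mm across, top 70 mm above the table. Head and plaque: moment of inertia nominally 0.023 kg m2 (up to 40 % off), viscous drag 0.0009 N m s/rad, dry friction 0.0003 N m: it coasts with a time constant of about 25 s.
- wheelhead (a joint): Turning angle of the wheel head about the vertical axis of the stand, in rad, positive counter-clockwise from above, unlimited turns. At angle a the rosette lies in the direction a + yaw of the stand (from world x) as seen from the axis, the stud on the far side of the axis from it.
- stud (a point): Centre of the top of the upright steel finger stud on the wheel head, a pin 14 mm in diameter, 112 mm from the axis, rising 50 mm above the head to 120 mm above the table; push it along its circle to start the wheel.
- rosette (a point): Centre of the top of the raised flower-shaped white clay rosette (38 mm across, 11 mm high) on the round terracotta plaque (190 mm across, 14 mm thick, top 84 mm above the table, stuck centred on the wheel head), 70 mm from the wheel's axis, across the axis from the stud; its top is 95 mm above the table. Its z axis points up.
- loupe: Upright stand loupe, 62 mm high, 120 g: a clear round skirt 48 mm across and 18 mm high at the bottom, above it a black barrel 36 mm across (the place to grip, from above). Origin at the centre of its underside; z points up along it. It stands on the cork pad.
- foot (a point): Centre of the loupe's underside.
- pad: Fixed round cork pad 120 mm across, 6 mm thick, the loupe's place. Origin at the centre of its underside, on the table.
- jar_a: Glaze jar 66 mm across, 75 mm high, a bystander. Origin at the centre of its underside.
- jar_b: Glaze jar 66 mm across, 85 mm high, a bystander. Origin at the centre of its underside.
- jar_c: Small glaze jar 56 mm across, 65 mm high, a bystander. Origin at the centre of its underside.
- tape_roll: Roll of black tape 100 mm across, 25 mm high, lying flat, a bystander. Origin at the centre of its underside.
- spatula: Spatula lying on the table, a bystander.
- mug_bowl: White bowl 120 mm across, 50 mm high, a bystander. Origin at the centre of its underside.
- wad: White plaster disc 60 mm across, 30 mm high, a bystander. Origin at the centre of its underside.
Things that resemble listed ones, but are neither listed nor needed, are in the scene too. Of the things shaped like the pad, the cork one is meant. Leave any blue look-alike of the loupe alone.

How it is judged (in metres and radians):
On the way, in this order (a step that is already met when the one before it is completed fails the run):
1. the wheel, pushed, coasts freely at a turn in about ten seconds or faster ((velocity of joint wheelhead above 0.6 rad/s or velocity of joint wheelhead below -0.6 rad/s) and contact force between wheelhead and anything else below 0.1 N), for 0.3 s.
2. the upright loupe stays centred within 18 mm and 8 to 45 mm above the rosette for 5 s while the wheel coasts untouched (all of step 1 and horizontal distance between foot and rosette below 0.018 m and z of foot in the frame of rosette between 0.008 and 0.045 m and angle between loupe's own z axis and vertical below 0.25 rad), for 5 s.
At the end, for the whole second after the job is handed in: the loupe stands upright (within 0.1 rad) and still on its pad, its axis within 45 mm of the pad's centre, released; the wheel may still be turning (horizontal distance between loupe and pad below 0.045 m and angle between loupe's own z axis and vertical below 0.1 rad and height (world z) of loupe between 0.002 and 0.01 m and linear speed of loupe below 0.03 m/s and contact force between loupe and the fingers below 0.1 N); the robot touches nothing.
It fails at once if the loupe touches the plaque or the wheel (contact force between loupe and wheelhead above 0.5 N).
It fails at once if the wheel is spun wildly (over 3 rad/s) or banged (over 20 N) (velocity of joint wheelhead above 3 rad/s or velocity of joint wheelhead below -3 rad/s or contact force between wheelhead and anything else above 20 N).
It fails at once if the loupe is tipped (angle between loupe's own z axis and vertical above 0.7 rad).
It fails at once if the loupe is dropped (moves faster than 0.8 m/s) (linear speed of loupe above 0.8 m/s).
It fails at once if a bystander is moved by more than 30 mm (distance of any of jar_a, jar_b, jar_c, tape_roll, spatula, mug_bowl, wad from where it was at the start of the episode above 0.03 m).
It also fails if it takes over 54 s, if anything falls off the work surface, if the arm or the gripper's body presses on something with over 40 N, if the wrist force passes 120 N, or if a joint passes its speed limit or range.

ROBOT

A 6-joint arm with a two-finger parallel gripper is mounted at the origin on the work surface. World frame = base frame: x ahead of the robot, y to its left, z up, the work surface at z = 0. Lengths are in mm, angles in rad, forces in N, time in s.
With the tool pointing down it reaches from about 350 to 875 mm from the base axis. Payload 4.2 kg.
Tool frame: the origin (TCP) lies midway between the tips of the shut fingers; the grasp point (between the pads) lies 19 mm behind it; x points along the fingers, y is the direction in which the jaws open and shut, and the axes are right-handed (so a half turn about x gives the same grasp; the last joint's range is limited). The gripper opens to 85 mm and grips with 20 to 120 N. Pads are 22 mm wide; open, the fingers measure 114 mm over their backs; the gripper's body (76 mm by 85 mm) begins 54 mm behind the grasp point. The pads swing forward as they close: fully open they stand 13 mm farther back than shut.
Start: joints at [-0.901, 0.385, 0.008, 0, -1.194, -0.259], TCP at [249.602, -572.973, 205.412] pointing down, gripper open.
Joint ranges: [-3.14, 3.14], [-1.21, 2.06], [-1.07, 1.41], [-3.16, 2.05], [-2.99, -0.16], [-3.1, 3.1]. Speed limits (rad/s): [2.79, 2.79, 3.14, 3.14, 3.14, 3.14].

INTERFACE

Orientations are given as a unit quaternion [x, y, z, w].
In Python, from bench import readout, imaging, arm gives the robot as it stands.
- The arm moves only by the tool arm_command, never from a script. Its argument "increments" is a list of rows, each a list of 3 entries, a list of its own where there are three numbers: the turn, a rotation vector about the world's x, y, z in degrees, then the shift along the world's x, y, z in mm, then the closure, from 0 (fully open) to 1 (shut). In form: [[[ax, ay, az], [tx, ty, tz], fingers], ...]. A call has exactly 5 rows; each row is the pose to reach, as a shift and turn from the pose measured when the call began; what a row does not reach only later rows make up. A row lasts 1/10 s, in which the tool goes at most 50 mm and 8.59 degrees, less where a joint would pass 70% of its speed; a pose out of reach is approached as far as the arm can. A call with a gripper value outside its range is refused whole. The fingers move at their own pace and stop on an object; the grip force is fixed at half the most. Time passes only in rows, so rows that repeat a pose let the fingers close, or fill a call up. It gives the time, the measured TCP pose, the force and the opening at its end, in the units of the state.
- readout.read_state(): the state, without advancing time (a new reading comes with each control period).
- imaging.get_image(name): name is "scene" or "top" or "wrist"; returns (picture, depth): 480x640x3 uint8, blue, green, red; 480x640 float32, mm along the optical axis (not along the pixel's ray), 0 where there is no reading.
- imaging.camera_info(name): a dict with "vfov" (degrees; the focal length in pixels is half the picture's height over the tangent of half this angle, whatever the lens; pixels are square), "cx", "cy" (the principal point, pixels), "D" ([k1, k2, p1, p2, k3] as OpenCV has them; the pictures are not rectified), "eye" and "rotation" of the camera in the world; the wrist camera has in their place "T_tool_cam" (4x4, takes a point from camera to tool coordinates, whose origin is the TCP and whose axes are the tool frame's). Camera axes: x right, y down, z forward; pixel columns grow to the right and rows downward; lengths in mm; the calibration is good to about 2 mm. A picture is of the moment at which its call begins: read the wrist's pose just before it. camera_info takes no time and is no camera call.
- arm.job_done(): hands the job in, once; it reports no verdict.
The state is a dict: "clock": time; "joints": joint angles; "joint_vel": joint speeds; "joint_efforts": joint torques, N m; "position": TCP position; "ee_rot": TCP orientation; "contact_force": force on the tool from outside, world axes, zero at the start; "wrist_torque": the same for the moment, N m; "gripper_width": finger opening in mm.
Only numpy, scipy, OpenCV 4.12 (cv2) and the standard library are available. Lean on these libraries where they do the work, as an engineer would, in place of code of your own. Each camera call takes 0.05 s, during which the arm holds its last target. There are 200 camera calls.

## Working session

There is one attempt and no reset: what is moved stays moved. The work goes in short steps, Python scripts to look and compute and a tool call to move; the robot and the scene stay as the last step left them, time stands still between calls to the robot, and variables do not carry over. Pictures are saved under pics/ and viewed, about 8 in all and at most 12, crops included, and the job is handed in when it is done.

Besides the shell and the picture viewer there is one more tool, called after "Call:" as name([rows], argument=value, ...), one row to a line, values as JSON. arm_command: Moves the arm, as the interface text tells. Its arguments: {"type":"object","properties":{"increments":{"type":"array","items":{"type":"array"}}},"required":["increments"]}

```bash
ls; mkdir -p pics; cat > h.py <<'E'
import numpy as np,cv2
from bench import readout,imaging,arm
from scipy.spatial.transform import Rotation as R
def K(ci):
    f=240/np.tan(np.radians(ci['vfov'])/2); return np.array([[f,0,ci['cx']],[0,f,ci['cy']],[0,0,1.]])
def pose(ci,s=None):
    if 'eye' in ci: return np.array(ci['rotation'],float).reshape(3,3),np.array(ci['eye'],float)
    T=np.array(ci['T_tool_cam']); Rt=R.from_quat(s['ee_rot']).as_matrix()
    return Rt@T[:3,:3],Rt@T[:3,3]+np.array(s['position'])
def ray(name,u,v,s=None):
    ci=imaging.camera_info(name); p=cv2.undistortPoints(np.array([[[u,v]]],float),K(ci),np.array(ci['D'],float))[0,0]
    Rc,t=pose(ci,s); return t,Rc@np.array([p[0],p[1],1.])
def atz(name,u,v,z,s=None):
    t,d=ray(name,u,v,s); return t+d*(z-t[2])/d[2]
def proj(name,P,s=None):
    ci=imaging.camera_info(name); Rc,t=pose(ci,s)
    q=(np.array(P,float).reshape(-1,3)-t)@Rc
    return cv2.projectPoints(q,np.zeros(3),np.zeros(3),K(ci),np.array(ci['D'],float))[0][:,0]
E
python3 - <<'E'
from h import *
s=readout.read_state();print(s)
for n in('scene','top','wrist'):
    c=imaging.camera_info(n);print(n,c)
for n in('scene','top'):
    p,d=imaging.get_image(n);cv2.imwrite(f'pics/{n}0.png',p);np.save(f'{n}0.npy',d)
E
```

```text
pics
{'clock': 0.0, 'joints': array([-9.01369411e-01,  3.85539381e-01,  6.64398546e-03, -5.43069263e-04,
       -1.19400663e+00, -2.58586386e-01]), 'joint_vel': array([-0.00015563, -0.00118563,  0.0008796 ,  0.00241709,  0.00028488,
        0.00069858]), 'joint_efforts': array([ 5.82957136e-05, -3.92287838e+01,  1.88400900e+01,  4.18620095e+00,
       -4.60841926e-03,  7.22824382e-06]), 'position': array([ 249.37600161, -572.39418918,  204.33258519]), 'ee_rot': array([-0.1434196 ,  0.69242773,  0.14491086,  0.69208056]), 'contact_force': array([0.14654631, 0.02327237, 0.25336929]), 'wrist_torque': array([ 0.02452723, -0.02117393, -0.00341314]), 'gripper_width': 85.572836774873}
scene {'vfov': 43.477596583802644, 'cx': 323.3953851348681, 'cy': 237.61169109966465, 'D': array([-0.12907366,  0.        ,  0.        ,  0.        ,  0.        ]), 'eye': array([1248.44693497,  132.19853558, 1363.3243128 ]), 'rotation': array([ 0.6327808 ,  0.73309444, -0.18751522, -0.16431384])}
top {'vfov': 47.69226253590842, 'cx': 303.4461252104784, 'cy': 233.21740238176614, 'D': array([-0.13246429,  0.        ,  0.        ,  0.        ,  0.        ]), 'eye': array([ 343.29698381,   32.05315951, 1706.84489655]), 'rotation': array([ 0.70843568, -0.70346854,  0.03581659, -0.04436299])}
wrist {'vfov': 63.60967779103638, 'cx': 314.6750113451359, 'cy': 237.9453356853737, 'D': array([0.01792192, 0.        , 0.        , 0.        , 0.        ]), 'T_tool_cam': array([[-1.15465672e-03, -3.17127109e-01,  9.48382340e-01,
        -1.68841519e+02],
       [ 9.99999327e-01, -2.57567497e-04,  1.13137314e-03,
         6.10073754e-02],
       [-1.14516625e-04,  9.48383008e-01,  3.17127193e-01,
        -8.14109250e+01],
       [ 0.00000000e+00,  0.00000000e+00,  0.00000000e+00,
         1.00000000e+00]])}
```

```bash
sed -i "s/return np.array(ci\['rotation'\],float).reshape(3,3),/return R.from_quat(ci['rotation']).as_matrix(),/" h.py
```

```text
(no output)
```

View pics/top0.png

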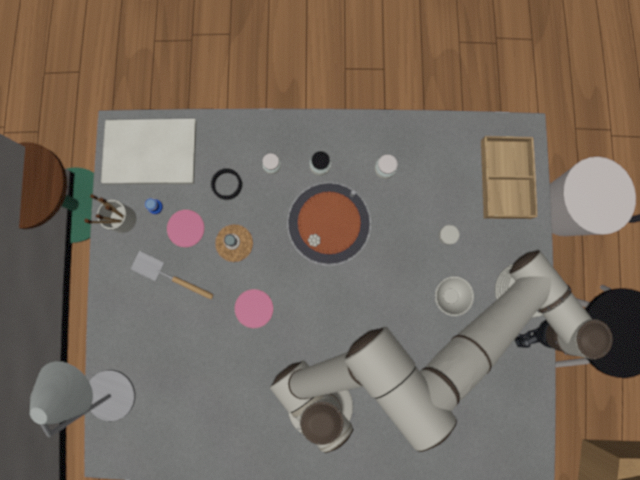

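View pics/scene0.png

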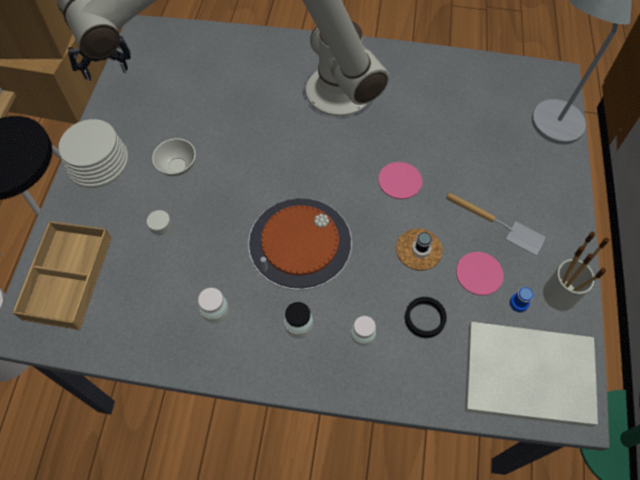

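Top: wheel centred near (329,223), rosette (314,240), stud (353,193). Loupe: black/clear one at (231,240) on the cork pad (234,243); the blue one at (153,206) is the look-alike, and the pink discs (185,228) and (254,309) are not cork. I'll measure and confirm in a crop.

```bash
python3 - <<'E'
from h import *
for n,u,v,z in [('top',329,224,70),('top',314,240,95),('top',353,193,120),('top',231,239,62),('top',234,243,6),('top',153,205,60),('top',271,162,65),('top',320,160,80),('top',387,165,80),
 ('scene',301,241,70),('scene',321,220,95),('scene',264,260,120),('scene',424,238,62),('scene',420,249,6),('scene',298,312,85),('scene',211,298,75),('scene',364,325,65)]:
    print(n,u,v,atz(n,u,v,z).round(1))
p=cv2.imread('pics/top0.png');q=cv2.imread('pics/scene0.png')
a=cv2.resize(p[170:280,200:400],(800,440)[:2],interpolation=cv2.INTER_CUBIC)
cv2.imwrite('pics/c1.png',cv2.resize(q[190:300,240:450],None,fx=3.8,fy=3.8,interpolation=cv2.INTER_CUBIC))
E
```

```text
top 329 224 [558.4 -24.9  70. ]
top 314 240 [506.7  20.6  95. ]
top 353 193 [645.2 -94.2 120. ]
top 231 239 [511.4 274.1  62. ]
top 234 243 [504.5 272.5   6. ]
top 153 205 [616.4 522.1  60. ]
top 271 162 [751.9 155.   65. ]
top 320 160 [755.1   3.4  80. ]
top 387 165 [ 741.  -202.5   80. ]
scene 301 241 [559.6 -19.5  70. ]
scene 321 220 [508.   22.2  95. ]
scene 264 260 [648.2 -90.3 120. ]
scene 424 238 [502.2 279.5  62. ]
scene 420 249 [503.7 277.7   6. ]
scene 298 312 [750.    5.3  85. ]
scene 211 298 [ 742.2 -201.8   75. ]
scene 364 325 [751.7 157.9  65. ]
```

View pics/c1.png

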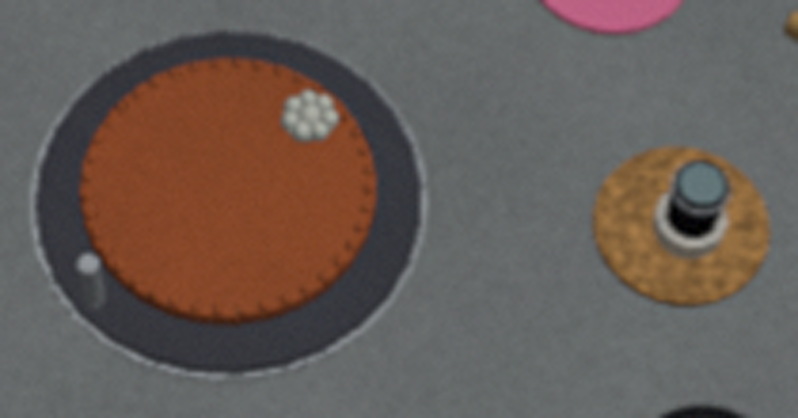

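The crop confirms it: a black-barrelled loupe with a clear skirt stands on cork. Both cameras agree on the axis at about (559.5,-22), rosette radius about 67-70, stud radius 112. I'm heading behind the stud now.

Call:
arm_command([
  [[0,0,0],[30,37,0],1],
  [[0,0,0],[60,74,0],1],
  [[0,0,0],[90,111,0],1],
  [[0,0,0],[120,148,0],1],
  [[0,0,0],[150,185,0],1],
])

```text
clock: 0.6
position: [400.0, -385.7, 204.1]
ee_rot: [-0.143, 0.693, 0.145, 0.692]
contact_force: [0.7, -1.2, -0.2]
gripper_width: 12.0
```

Call:
arm_command([
  [[0,0,0],[30,37,0],1],
  [[0,0,0],[60,74,0],1],
  [[0,0,0],[90,111,0],1],
  [[0,0,0],[120,148,0],1],
  [[0,0,0],[150,185,0],1],
])

```text
clock: 1.1
position: [550.7, -198.8, 203.8]
ee_rot: [-0.143, 0.693, 0.145, 0.692]
contact_force: [1.6, -1.3, 0.2]
gripper_width: 0.1
```

```bash
python3 - <<'E'
from h import *
s=readout.read_state();print(s['clock'],s['position'],s['joint_vel'].round(2),R.from_quat(s['ee_rot']).as_matrix().round(3))
E
```

```text
1.1 [ 550.68053189 -198.84598292  203.78262489] [ 0.71  0.24  0.35  0.   -0.1  -0.71] [[-0.002 -0.399  0.917]
 [ 0.002  0.917  0.399]
 [-1.     0.003 -0.001]]
```

Call:
arm_command([
  [[0,0,8],[20,25,-5],1],
  [[0,0,16],[38,47,-15],1],
  [[0,0,24],[52,64,-30],1],
  [[0,0,32],[61,75,-47],1],
  [[0,0,40],[65,80,-65],1],
])

```text
clock: 1.6
position: [616.3, -117.5, 137.6]
ee_rot: [-0.374, 0.601, 0.375, 0.599]
contact_force: [-0.1, -0.1, -0.5]
gripper_width: 0.0
```

Call:
arm_command([
  [[0,0,0],[0,0,-15],1],
  [[0,0,0],[0,0,-28],1],
  [[0,0,0],[0,0,-36],1],
  [[0,0,0],[0,0,-39],1],
  [[0,0,0],[0,0,-39],1],
])

```text
clock: 2.1
position: [616.3, -117.8, 98.6]
ee_rot: [-0.373, 0.601, 0.375, 0.599]
contact_force: [1.0, -0.3, -0.2]
gripper_width: 0.4
```

```bash
python3 - <<'E'
from h import *
s=readout.read_state();print(s['clock'],s['position'],s['joints'].round(2),R.from_quat(s['ee_rot']).as_matrix().round(3))
p,d=imaging.get_image('scene')
cv2.imwrite('pics/s1.png',cv2.resize(p[170:320,220:430],None,fx=3.8,fy=3.8,interpolation=cv2.INTER_CUBIC))
E
```

```text
2.1 [ 616.30247785 -117.77190548   98.56727601] [ 0.07  0.48 -0.12 -0.   -0.97 -0.52] [[-0.004 -0.898  0.44 ]
 [ 0.001  0.44   0.898]
 [-1.     0.004 -0.001]]
```

View pics/s1.png

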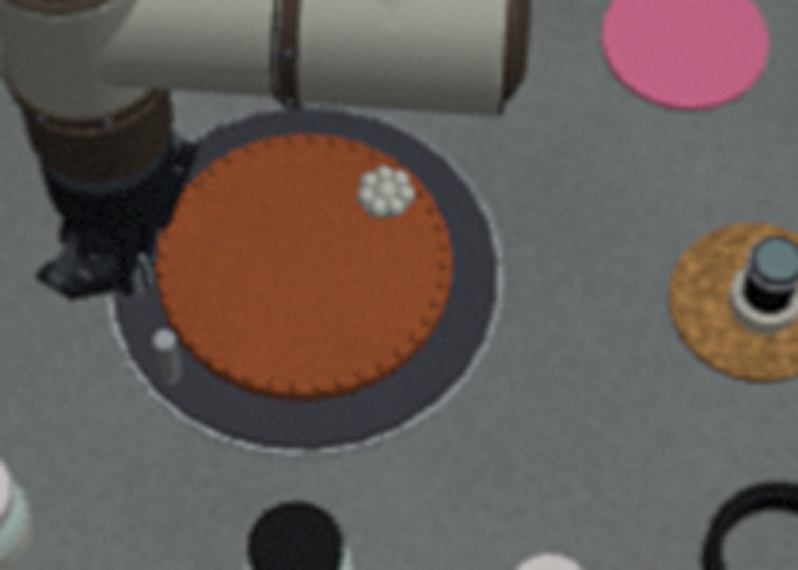

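The fingers sit behind the stud, and the stud and rosette both look clear. Next: a gentle touch, then a smooth accelerating push along the arc.

Call:
arm_command([
  [[0,0,0],[6.7,4.3,0],1],
  [[0,0,0],[12.3,8.5,0],1],
  [[0,0,0],[15.4,11,0],1],
  [[0,0,0],[17,12.4,0],1],
  [[0,0,0],[18.4,13.7,0],1],
])

```text
clock: 2.65
position: [635.2, -103.7, 99.1]
ee_rot: [-0.374, 0.601, 0.375, 0.599]
contact_force: [-0.9, 0.4, -0.5]
gripper_width: -0.0
```

Call:
arm_command([
  [[0,0,0],[2.9,2.8,0],1],
  [[0,0,0],[8.4,8.6,0],1],
  [[0,0,0],[15.8,18,0],1],
  [[0,0,0],[24.1,31.7,0],1],
  [[0,0,0],[31.4,49.7,0],1],
])

```text
clock: 3.15
position: [667.5, -53.0, 99.0]
ee_rot: [-0.374, 0.601, 0.375, 0.599]
contact_force: [0.1, 0.5, -0.3]
gripper_width: 0.2
```

Call:
arm_command([
  [[0,0,0],[4.1,19.5,0],1],
  [[0,0,0],[4.7,39.5,0],1],
  [[0,0,0],[4,47.5,0],1],
  [[0,0,0],[4,48,12],0],
  [[0,0,0],[4,48,42],0],
])

```text
clock: 3.65
position: [669.3, -4.9, 139.0]
ee_rot: [-0.373, 0.603, 0.376, 0.597]
contact_force: [-0.3, -1.3, 0.1]
gripper_width: 28.4
```

```bash
cat >> h.py <<'E'
C=np.array([559.5,-22.])
def ros(name,guess=None,save=None,w=60):
    "rosette angle (deg): least saturated bright spot on the r=70 ring; also the rosette's xy"
    t=readout.read_state()['clock'];p,_=imaging.get_image(name)
    if save: cv2.imwrite(save,p)
    mn=cv2.GaussianBlur(p,(0,0),1.5)[...,0].astype(float)
    al=np.arange(0,360,1.);a=np.radians(al)
    P=np.c_[C[0]+70*np.cos(a),C[1]+70*np.sin(a),np.full(360,95.)]
    uv=proj(name,P).astype(np.float32)
    v=cv2.remap(mn.astype(np.float32),uv[:,:1],uv[:,1:],cv2.INTER_LINEAR)[:,0]
    if guess is not None: v=np.where(np.abs((al-guess+180)%360-180)<w,v,0)
    i=int(v.argmax());u0,v0=uv[i].round().astype(int)
    yy,xx=np.mgrid[v0-9:v0+10,u0-9:u0+10];ww=np.clip(p[v0-9:v0+10,u0-9:u0+10,0].astype(float)-90,0,None)*((xx-u0)**2+(yy-v0)**2<81)
    u=(ww*xx).sum()/ww.sum();vv=(ww*yy).sum()/ww.sum();q=atz(name,u,vv,95)
    d=q[:2]-C; r=(t,round(float(np.degrees(np.arctan2(d[1],d[0]))%360),1),q[:2].round(1).tolist(),round(float(np.hypot(*d)),1),float(v.max()),int(ww.sum()))
    open('log.txt','a').write(repr((name,)+r)+'\n'); return r
E
python3 - <<'E'
from h import *
s=readout.read_state();print(s['clock'],s['position'],s['contact_force'])
print(ros('top',save='pics/t2.png'),ros('scene',save='pics/s2.png'))
E
```

```text
3.65 [669.27622396  -4.87806197 138.95601641] [-0.26684337 -1.25829491  0.14114388]
(3.65, 140.2, [507.3, 21.5], 67.9, 149.8125, 5902) (3.7, 139.0, [506.0, 24.6], 70.9, 146.09375, 5699)
```

```bash
python3 - <<'E'
from h import *
p=cv2.imread('pics/s2.png');cv2.imwrite('pics/c2.png',cv2.resize(p[170:320,220:430],None,fx=3.8,fy=3.8,interpolation=cv2.INTER_CUBIC))
E
```

```text
(no output)
```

View pics/c2.png

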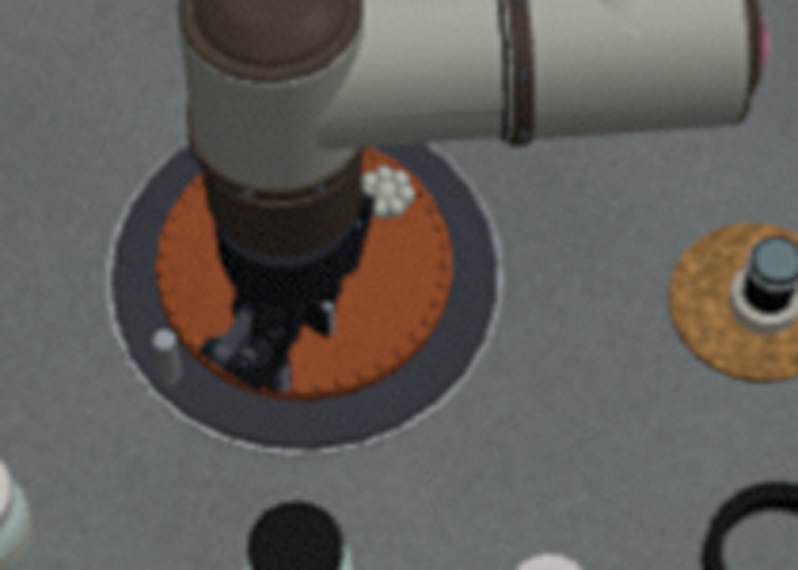

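```bash
python3 - <<'E'
from h import *
f=lambda P:((proj('scene',P)-[220,170])*3.8).round()
print('tcp now',f([669.3,-4.9,139.]),'before',f([616.3,-117.8,98.6]),'stud',f([[646.5,-92,120],[646.5,-92,70]]),'ros',f([507.3,21.5,95]))
p=cv2.imread('pics/t2.png');cv2.imwrite('pics/c3.png',cv2.resize(p[170:280,280:400],None,fx=5,fy=5,interpolation=cv2.INTER_CUBIC))
q=(proj('top',[[669.3,-4.9,139.],[646.5,-92,120],[646.5,-92,70]])-[280,170])*5;print(q)
r=ros('top');print(r)
E
```

```text
tcp now [[299. 378.]] before [[137. 306.]] stud [[165. 339.]
 [172. 375.]] ros [[383. 189.]]
[[215.46267548  67.57167972]
 [361.21417873 112.74867934]
 [354.90043952 128.05599198]]
(3.75, 140.2, [507.4, 21.5], 67.9, 149.0, 5899)
```

View pics/c3.png

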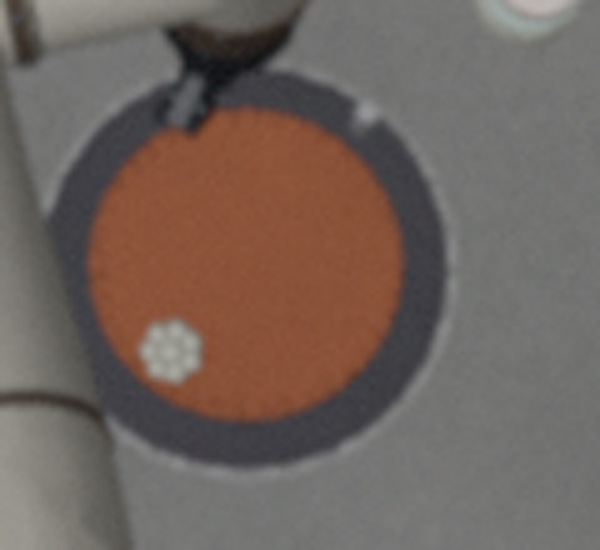

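The wheel has not moved: the rosette is still at 140° and the stud in place, so the shut fingers must have passed by it. I'll go back behind the stud and check the finger-tip height.

Call:
arm_command([
  [[0,0,0],[-5,-12,12],1],
  [[0,0,0],[-20,-40,16],1],
  [[0,0,0],[-35,-75,16],1],
  [[0,0,0],[-48,-103,16],1],
  [[0,0,0],[-53,-113,16],1],
])

```text
clock: 4.3
position: [618.2, -121.7, 161.6]
ee_rot: [-0.373, 0.599, 0.373, 0.602]
contact_force: [1.4, -0.4, -0.7]
gripper_width: -0.2
```

Call:
arm_command([
  [[0,0,0],[0,0,-20],1],
  [[0,0,0],[0,0,-40],1],
  [[0,0,0],[0,0,-54],1],
  [[0,0,0],[0,0,-61],1],
  [[0,0,0],[0,0,-63],1],
])

```text
clock: 4.8
position: [617.9, -121.7, 97.9]
ee_rot: [-0.373, 0.6, 0.373, 0.601]
contact_force: [0.4, 0.5, -0.2]
gripper_width: 0.0
```

```bash
python3 - <<'E'
from h import *
s=readout.read_state();print(s['clock'],s['position'],s['gripper_width'],s['contact_force'])
p,d=imaging.get_image('wrist')
P=s['position']
print('wrist tcp',proj('wrist',[P,[646.5,-92,120],[646.5,-92,70]],s))
cv2.imwrite('pics/w1.png',p)
p,d=imaging.get_image('scene');np.save('sc.npy',d);cv2.imwrite('pics/s3.png',p);cv2.imwrite('pics/c4.png',cv2.resize(p[210:280,230:310],None,fx=6,fy=6,interpolation=cv2.INTER_CUBIC))
print('scene',proj('scene',[P,[646.5,-92,120],[646.5,-92,70]]),(proj('scene',[P])-[230,210])*6)
E
```

```text
4.8 [ 617.94337593 -121.65794477   97.86661811] 0.009219387880391523 [ 0.41207358  0.46075726 -0.22026139]
wrist tcp [[314.50124968 286.92127522]
 [287.21351769 386.09676564]
 [293.07172769 327.19090484]]
scene [[254.24722377 251.19113182]
 [263.40107045 259.25442728]
 [265.16167496 268.70052534]] [[145.48334261 247.14679094]]
```

View pics/w1.png

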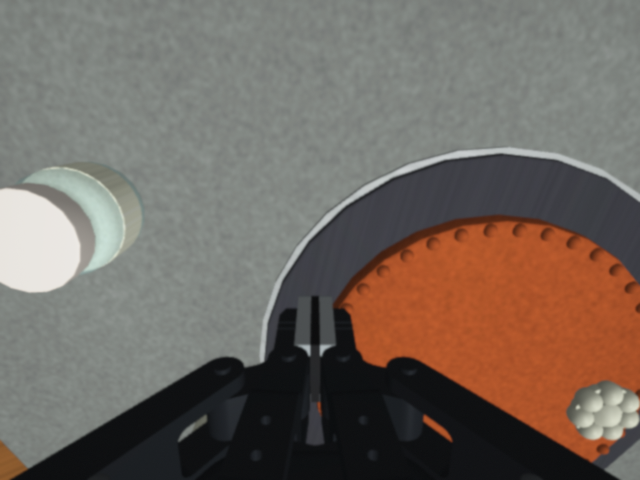

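View pics/c4.png

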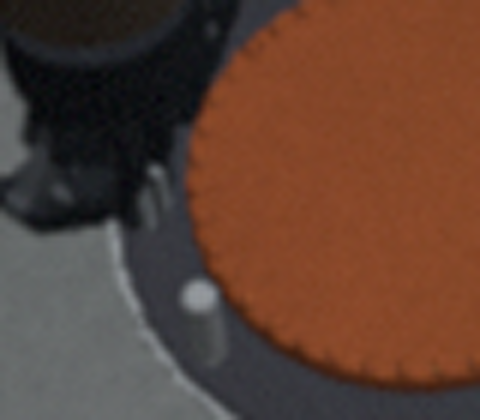

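```bash
python3 - <<'E'
from h import *
ci=imaging.camera_info('wrist');p,d=imaging.get_image('wrist');T=np.array(ci['T_tool_cam'])
for u,v in [(306,300),(306,315),(306,335),(324,300),(324,330),(290,315),(340,315),(300,350)]:
    q=cv2.undistortPoints(np.array([[[u,v]]],float),K(ci),np.array(ci['D']))[0,0]
    z=d[v,u];print(u,v,z,(T@[q[0]*z,q[1]*z,z,1])[:3].round(1))
E
```

```text
306 300 150.68825 [-33.6  -3.3 -10.6]
306 315 140.64578 [-44.4  -3.1 -10.2]
306 335 128.49611 [-57.2  -2.9 -10.1]
324 300 149.73267 [-34.5   3.6 -11.1]
324 330 130.57845 [-54.9   3.2 -10.5]
290 315 148.85231 [-37.1  -9.4  -6. ]
340 315 148.35625 [-37.6   9.7  -6.3]
300 350 117.54481 [-68.2  -4.4 -11.8]
```

```bash
python3 - <<'E'
from h import *
s=readout.read_state();ci=imaging.camera_info('wrist');p,d=imaging.get_image('wrist')
Rc,t=pose(ci,s);print(t)
for u,v in [(450,300),(550,300),(400,230),(100,50),(30,235),(604,410)]:
    q=cv2.undistortPoints(np.array([[[u,v]]],float),K(ci),np.array(ci['D']))[0,0]
    z=d[v,u];print(u,v,(Rc@[q[0]*z,q[1]*z,z]+t).round(1))
ci=imaging.camera_info('scene');Rc,t=pose(ci);d=np.load('sc.npy')
for u,v in [(255,247),(254,246),(255,244),(256,241),(263,259),(300,240),(322,219)]:
    q=cv2.undistortPoints(np.array([[[u,v]]],float),K(ci),np.array(ci['D']))[0,0]
    z=d[v,u];print('scene',u,v,(Rc@[q[0]*z,q[1]*z,z]+t).round(1))
E
```

```text
[ 582.11483932 -194.73106368  267.94153771]
450 300 [561.5 -77.7  85.7]
550 300 [514.2 -53.3  83.5]
400 230 [ 569.3 -118.8   69.9]
100 50 [ 687.8 -283.5    1.2]
30 235 [ 744.1 -203.5   74.8]
604 410 [510.2  17.7  93.6]
scene 255 247 [ 624.8 -114.9  133.8]
scene 254 246 [ 625.6 -116.5  139.6]
scene 255 244 [ 621.4 -114.8  142.2]
scene 256 241 [ 618.8 -112.   152.6]
scene 263 259 [646.4 -92.9 120.9]
scene 300 240 [567.3 -20.2  88.9]
scene 322 219 [507.1  24.6  98.9]
```

The fingers' real tips are about 31 mm behind the reported TCP: wrist depth and scene depth both put them at z≈130 with the TCP at 98. The first push therefore passed over the stud. I'll lower by 30 mm and repeat it.

Call:
arm_command([
  [[0,0,0],[-1.5,3.5,-9],1],
  [[0,0,0],[-1.5,3.5,-18],1],
  [[0,0,0],[-1.5,3.5,-25],1],
  [[0,0,0],[-1.5,3.5,-29],1],
  [[0,0,0],[-1.5,3.5,-30],1],
])

```text
clock: 5.5
position: [616.9, -118.1, 68.5]
ee_rot: [-0.374, 0.599, 0.373, 0.602]
contact_force: [1.0, 0.3, -0.8]
gripper_width: -0.0
```

Call:
arm_command([
  [[0,0,0],[6.7,4.3,0],1],
  [[0,0,0],[12.3,8.5,0],1],
  [[0,0,0],[15.4,11,0],1],
  [[0,0,0],[17,12.4,0],1],
  [[0,0,0],[18.4,13.7,0],1],
])

```text
clock: 6.0
position: [635.6, -104.1, 68.5]
ee_rot: [-0.374, 0.599, 0.373, 0.602]
contact_force: [-0.3, -0.0, -0.6]
gripper_width: 0.1
```

Call:
arm_command([
  [[0,0,0],[2.9,2.8,0],1],
  [[0,0,0],[8.4,8.6,0],1],
  [[0,0,0],[15.8,18,0],1],
  [[0,0,0],[24.1,31.7,0],1],
  [[0,0,0],[31.4,49.7,0],1],
])

```text
clock: 6.5
position: [667.8, -53.4, 68.5]
ee_rot: [-0.374, 0.599, 0.373, 0.602]
contact_force: [0.0, -0.4, 0.3]
gripper_width: -0.0
```

Call:
arm_command([
  [[0,0,0],[4.1,19.5,0],1],
  [[0,0,0],[4.7,39.5,0],1],
  [[0,0,0],[4,47.5,0],1],
  [[0,0,0],[4,48,12],0],
  [[0,0,0],[4,48,50],0],
])

```text
clock: 7.0
position: [668.7, -5.3, 115.2]
ee_rot: [-0.372, 0.602, 0.374, 0.599]
contact_force: [0.7, 0.1, -0.2]
gripper_width: 28.2
```

```bash
python3 - <<'E'
from h import *
s=readout.read_state();print(s['clock'],s['position'],s['contact_force'])
print(ros('top'),ros('scene'),ros('top'))
E
```

```text
7.0 [668.71985785  -5.2749953  115.2274466 ] [ 0.68298483  0.11088768 -0.17177403]
(7.0, 235.5, [520.2, -79.1], 69.3, 150.96875, 6061) (7.05, 178.6, [472.0, -19.8], 87.5, 79.90625, 26) (7.1, 247.8, [533.2, -86.5], 69.6, 149.96875, 5978)
```

Wheel coasting at about 2.15 rad/s counter-clockwise. On to the loupe.

Call:
arm_command([
  [[0,0,0],[-22,39,0],0],
  [[0,0,0],[-45,79,0],0],
  [[0,0,0],[-68,119,0],0],
  [[0,0,0],[-91,159,-5],0],
  [[0,0,0],[-114,199,-10],0],
])

```text
clock: 7.65
position: [559.0, 194.1, 113.4]
ee_rot: [-0.375, 0.597, 0.371, 0.605]
contact_force: [0.8, 0.7, -0.2]
gripper_width: 85.4
```

Call:
arm_command([
  [[0,0,0],[-21,37,-10],0],
  [[0,0,0],[-36,63,-20],0],
  [[0,0,0],[-43,76,-28],0],
  [[0,0,0],[-45,80,-32],0],
  [[0,0,0],[-45,80,-35],0],
])

```text
clock: 8.15
position: [514.2, 273.8, 78.1]
ee_rot: [-0.375, 0.597, 0.371, 0.605]
contact_force: [0.3, -0.0, 0.2]
gripper_width: 85.7
```

```bash
python3 - <<'E'
from h import *
s=readout.read_state();print(s['clock'],s['position'],s['gripper_width'],s['joints'].round(2))
ci=imaging.camera_info('wrist');p,d=imaging.get_image('wrist');cv2.imwrite('pics/w2.png',cv2.resize(p,None,fx=1,fy=1))
np.save('w2.npy',d)
print('tcp',proj('wrist',[s['position'],[508,276,68],[508,276,24],[508,276,6]],s))
print(ros('top'));print(ros('scene'))
# depth-based: points 55..75 high near loupe
Rc,t=pose(ci,s);uu,vv=np.meshgrid(np.arange(640),np.arange(480))
q=cv2.undistortPoints(np.c_[uu.ravel(),vv.ravel()].astype(float)[:,None],K(ci),np.array(ci['D']))[:,0]
W=(np.c_[q*d.reshape(-1,1),d.reshape(-1)])@Rc.T+t
m=(abs(W[:,2]-67)<4)&(np.hypot(W[:,0]-508,W[:,1]-276)<30)
print(m.sum(),W[m].mean(0) if m.any() else '', W[m].min(0),W[m].max(0))
TW=(W-s['position'])@R.from_quat(s['ee_rot']).as_matrix()
m=(TW[:,0]>-80)&(abs(TW[:,1])<60)&(abs(TW[:,2])<14)&(W[:,2]>85)&(d.ravel()>0);print('finger front x',np.percentile(TW[m][:,0],[90,98,100]),np.percentile(TW[m][:,1],[0,50,100]))
E
```

```text
8.15 [514.16559669 273.76469584  78.14354915] 85.66096234693661 [ 0.77  0.43 -0.28  0.01 -0.85 -1.24]
tcp [[314.50610184 286.92057436]
 [327.61346982 276.72640912]
 [325.98629594 246.61510786]
 [325.47499668 237.14435173]]
(8.2, 16.3, [627.8, -2.0], 71.2, 152.330078125, 6241)
(8.25, 22.9, [625.3, 5.8], 71.5, 149.53125, 7619)
4197 [508.02820777 278.35157947  68.14495005] [489.39554835 260.36450947  63.01288136] [528.4107264  300.56390757  70.649616  ]
finger front x [-47.1875946  -41.87390721 -38.85032294] [-56.8338971  -42.09962111  56.87288648]
```

View pics/w2.png

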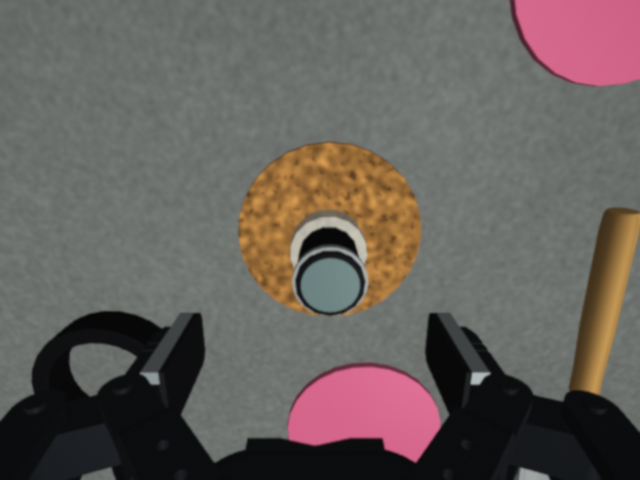

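The view shows the black loupe on the cork pad, lens at (331,283), between the open fingers at (190,315) and (440,315). Depth puts its axis at (508,279) and its top at z=68, as it should be. Descending to grip.

Call:
arm_command([
  [[0,0,0],[-4,3,-22],0],
  [[0,0,0],[-6,5,-44],0],
  [[0,0,0],[-6,5,-63],0],
  [[0,0,0],[-6,5,-76],0],
  [[0,0,0],[-6,5,-81],0.2],
])

```text
clock: 8.8
position: [508.7, 276.8, -3.7]
ee_rot: [-0.374, 0.598, 0.37, 0.605]
contact_force: [0.7, 0.1, 0.9]
gripper_width: 73.5
```

Call:
arm_command([
  [[0,0,0],[0,0,0],1],
  [[0,0,0],[0,0,0],1],
  [[0,0,0],[0,0,0],1],
  [[0,0,0],[0,0,0],1],
  [[0,0,0],[0,0,0],1],
])

```text
clock: 9.3
position: [509.4, 277.5, -2.4]
ee_rot: [-0.374, 0.597, 0.37, 0.605]
contact_force: [-1.0, 0.5, 5.2]
gripper_width: 34.8
```

```bash
python3 - <<'E'
from h import *
s=readout.read_state();print(s['clock'],s['position'],s['gripper_width'],s['contact_force'])
print(ros('top'));print(ros('scene'))
E
```

```text
9.3 [509.4012632  277.51046885  -2.38952699] 34.84257280694362 [-1.02962233  0.46424104  5.23950024]
(9.3, 140.1, [507.4, 21.6], 67.9, 150.9384765625, 6140)
(9.35, 144.9, [503.2, 17.6], 68.9, 145.755859375, 6703)
```

Gripped at 34.8 mm. Lifting and going to wait over the wheel's axis.

Call:
arm_command([
  [[0,0,0],[0,0,8],1],
  [[0,0,0],[0,0,30],1],
  [[0,0,0],[0,0,65],1],
  [[0,0,0],[0,0,105],1],
  [[0,0,0],[0,0,132],1],
])

```text
clock: 9.9
position: [510.0, 277.8, 132.6]
ee_rot: [-0.374, 0.596, 0.37, 0.606]
contact_force: [0.5, 0.8, -1.3]
gripper_width: 34.6
```

Call:
arm_command([
  [[0,0,0],[3,-15,8],1],
  [[0,0,0],[8,-45,8],1],
  [[0,0,0],[15,-87,8],1],
  [[0,0,0],[22,-130,8],1],
  [[0,0,0],[29,-173,8],1],
])

```text
clock: 10.4
position: [537.8, 102.3, 139.5]
ee_rot: [-0.374, 0.597, 0.37, 0.606]
contact_force: [1.3, -0.2, -1.4]
gripper_width: 34.6
```

Call:
arm_command([
  [[0,0,0],[7,-42,0],1],
  [[0,0,0],[13,-78,0],1],
  [[0,0,0],[18,-106,-3],1],
  [[0,0,0],[21,-122,-8],1],
  [[0,0,0],[21,-126,-12],1],
])

```text
clock: 10.9
position: [557.5, -26.3, 126.0]
ee_rot: [-0.372, 0.599, 0.37, 0.605]
contact_force: [-0.4, 1.0, -1.2]
gripper_width: 35.2
```

```bash
python3 - <<'E'
from h import *
s=readout.read_state();print(s['clock'],s['position'],s['gripper_width'],s['contact_force'],s['joints'].round(2))
p,d=imaging.get_image('wrist');cv2.imwrite('pics/w3.png',p)
print(ros('top'));print(ros('scene',save='pics/s4.png'))
E
cat log.txt
```

```text
10.9 [557.5401135  -26.30590296 126.01776037] 35.172244032452596 [-0.41190074  1.03096415 -1.2426688 ] [ 0.24  0.34 -0.28  0.   -0.94 -0.71]
(10.95, 60.7, [593.8, 39.1], 70.1, 161.0, 16672)
(11.0, 319.5, [612.9, -67.6], 70.3, 148.375, 7654)
('top', 3.65, 140.2, [507.3, 21.5], 67.9, 149.8125, 5902)
('scene', 3.7, 139.0, [506.0, 24.6], 70.9, 146.09375, 5699)
('top', 3.75, 140.2, [507.4, 21.5], 67.9, 149.0, 5899)
('top', 7.0, 235.5, [520.2, -79.1], 69.3, 150.96875, 6061)
('scene', 7.05, 178.6, [472.0, -19.8], 87.5, 79.90625, 26)
('top', 7.1, 247.8, [533.2, -86.5], 69.6, 149.96875, 5978)
('top', 8.2, 16.3, [627.8, -2.0], 71.2, 152.330078125, 6241)
('scene', 8.25, 22.9, [625.3, 5.8], 71.5, 149.53125, 7619)
('top', 9.3, 140.1, [507.4, 21.6], 67.9, 150.9384765625, 6140)
('scene', 9.35, 144.9, [503.2, 17.6], 68.9, 145.755859375, 6703)
('top', 10.95, 60.7, [593.8, 39.1], 70.1, 161.0, 16672)
('scene', 11.0, 319.5, [612.9, -67.6], 70.3, 148.375, 7654)
```

View pics/w3.png

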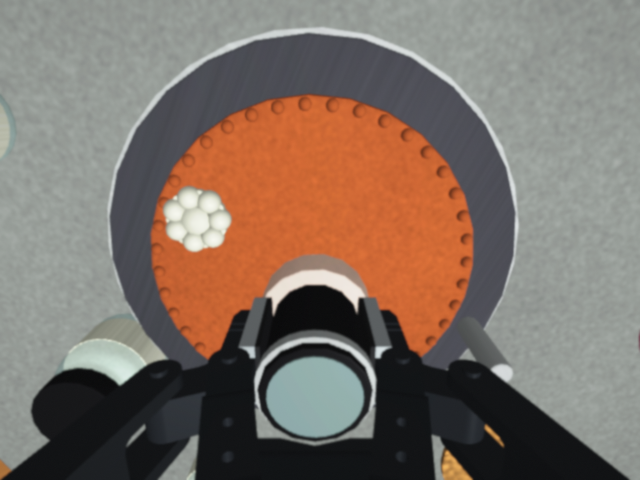

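```bash
cat > plan.py <<'E'
from h import *
from scipy.optimize import least_squares
def data():
    D=[]
    for l in open('log.txt'):
        n,t,a,q,r,v,w=eval(l)
        if t>6.9 and 4500<w<9500 and 63<r<77: D.append((n,t,*q))
    return D
def ang(p,t):
    a0,w0,b=p[:3]; k=b; c=b/3.  # b=drag/I ; dry/I = (.0003/.0009) b
    s=t-10; return a0+(w0+c/k)*(1-np.exp(-k*s))/k-c/k*s, (w0+c/k)*np.exp(-k*s)-c/k
def fit():
    D=data();ns=['top','scene','wrist']
    def res(p):
        o=[]
        for n,t,x,y in D:
            i=3+2*ns.index(n);a=ang(p,t)[0];cx=C+p[i:i+2]
            o+=[(x-cx[0]-70*np.cos(a))/1.,(y-cx[1]-70*np.sin(a))/1.]
        return np.r_[o,np.array(p[3:])/3.,(p[2]-.039)/.01]
    best=None
    for a0 in np.arange(0,6.28,.5):
        f=least_squares(res,[a0,1.9,.039]+[0]*6,loss='soft_l1')
        if best is None or f.cost<best.cost: best=f
    return best.x,best.cost
def wros(u,v,s,t):
    q=atz('wrist',u,v,95,s); r=float(np.hypot(*(q[:2]-C)))
    open('log.txt','a').write(repr(('wrist',t,0.,q[:2].round(1).tolist(),round(r,1),150.,6000))+'\n'); return q
E
python3 - <<'E'
from plan import *
s=readout.read_state();s0=dict(s);s0['position']=np.array([557.54,-26.31,126.02])
print('wrist ros',wros(196,219,s0,10.9), 'axis of lens',atz('wrist',315,388,s0['position'][2]+70.4,s0))
x,c=fit();print(x.round(3),c)
s=readout.read_state();t=s['clock'];a,w=ang(x,t);print(t,np.degrees(a)%360,w,s['position'])
D=data();print([(n,t,round(float((xx-C[0]-70*np.cos(ang(x,t)[0])),),1),round(float(yy-C[1]-70*np.sin(ang(x,t)[0])),1)) for n,t,xx,yy in D])
E
```

```text
wrist ros [603.44819348 -76.98545825  95.        ] axis of lens [556.8269698  -26.21819359 196.42      ]
[ 3.764  1.84   0.043  1.606 -0.475  1.273  0.636  0.35  -0.15 ] 0.7065071028167942
11.05 323.4815299110753 1.7442983356816557 [557.82958841 -24.10245679 126.53645629]
[('top', 7.0, 1.6, -0.3), ('top', 7.1, 1.7, -0.3), ('top', 8.2, 1.4, -0.5), ('scene', 8.25, 1.3, 0.7), ('top', 9.3, 2.0, -0.9), ('scene', 9.35, 1.7, 0.5), ('scene', 11.0, 1.0, 0.8), ('wrist', 10.9, 0.4, -0.2)]
```

```bash
cat >> plan.py <<'E'
def go(n,rad=lambda k:70,z=116,sv=False):
    s=readout.read_state();t=s['clock'];x,c=fit();P=np.array(s['position']);Cc=np.array([560.3,-22.])
    a,w=ang(x,t);r=Cc+70*np.array([np.cos(a),np.sin(a)]);print('t',t,'cost',round(c,2),'w',round(w,3),'k',round(x[2],4),'err now',(P[:2]-[.7,0]-r).round(1),'z',P[2].round(1),'g',s['gripper_width'].round(1),len(data()))
    pts=[P]
    for k in range(1,5*n+1):
        a,_=ang(x,t+.1*k); pts.append(np.r_[Cc+rad(k)*np.array([np.cos(a),np.sin(a)])+[.7,0],P[2]+(z-P[2])*min(1,k/5)])
    for j in range(n):
        print([[[0,0,0],(pts[5*j+i]-pts[5*j]).round().astype(int).tolist(),1] for i in range(1,6)])
E
python3 - <<'E'
from plan import *
go(2,lambda k:min(70,7*k+0*k))
E
```

```text
Traceback (most recent call last):
  File "plan.py", line 30, in go
    a,w=ang(x,t);r=Cc+70*np.array([np.cos(a),np.sin(a)]);print('t',t,'cost',round(c,2),'w',round(w,3),'k',round(x[2],4),'err now',(P[:2]-[.7,0]-r).round(1),'z',P[2].round(1),'g',s['gripper_width'].round(1),len(data()))
                                                                                                                                                                                  ^^^^^^^^^^^^^^^^^^^^^^^^
AttributeError: 'float' object has no attribute 'round'
```

```bash
sed -i "s/s\['gripper_width'\].round(1)/round(s['gripper_width'],1)/" plan.py; python3 - <<'E'
from plan import *
go(2,lambda k:min(70,7*k+0*k))
E
```

```text
t 11.05 cost 0.71 w 1.744 k 0.043 err now [-59.4  39.6] z 126.5 g 34.5 8
[[[0, 0, 0], [9, -1, -2], 1], [[0, 0, 0], [17, -2, -4], 1], [[0, 0, 0], [24, 0, -6], 1], [[0, 0, 0], [31, 4, -8], 1], [[0, 0, 0], [37, 10, -11], 1]]
[[[0, 0, 0], [5, 8, 0], 1], [[0, 0, 0], [7, 18, 0], 1], [[0, 0, 0], [8, 30, 0], 1], [[0, 0, 0], [5, 41, 0], 1], [[0, 0, 0], [0, 53, 0], 1]]
```

Call:
arm_command([
  [[0,0,0],[9,-1,-2],1],
  [[0,0,0],[17,-2,-4],1],
  [[0,0,0],[24,0,-6],1],
  [[0,0,0],[31,4,-8],1],
  [[0,0,0],[37,10,-11],1],
])

```text
clock: 11.55
position: [595.8, -13.5, 115.3]
ee_rot: [-0.373, 0.598, 0.371, 0.605]
contact_force: [-0.1, -0.3, -1.2]
gripper_width: 34.9
```

Call:
arm_command([
  [[0,0,0],[5,8,0],1],
  [[0,0,0],[7,18,0],1],
  [[0,0,0],[8,30,0],1],
  [[0,0,0],[5,41,0],1],
  [[0,0,0],[0,53,0],1],
])

```text
clock: 12.05
position: [595.4, 40.6, 115.4]
ee_rot: [-0.373, 0.598, 0.371, 0.605]
contact_force: [-0.5, -0.6, -0.4]
gripper_width: 35.2
```

```bash
python3 - <<'E'
from plan import *
go(4)
E
```

```text
t 12.05 cost 0.71 w 1.657 k 0.043 err now [0.3 1.5] z 115.4 g 35.2 8
[[[0, 0, 0], [-11, 3, 0], 1], [[0, 0, 0], [-22, 6, 0], 1], [[0, 0, 0], [-33, 7, 0], 1], [[0, 0, 0], [-45, 7, 1], 1], [[0, 0, 0], [-56, 4, 1], 1]]
[[[0, 0, 0], [-10, -4, 0], 1], [[0, 0, 0], [-20, -10, 0], 1], [[0, 0, 0], [-28, -17, 0], 1], [[0, 0, 0], [-36, -26, 0], 1], [[0, 0, 0], [-41, -35, 0], 1]]
[[[0, 0, 0], [-4, -10, 0], 1], [[0, 0, 0], [-7, -21, 0], 1], [[0, 0, 0], [-7, -32, 0], 1], [[0, 0, 0], [-7, -42, 0], 1], [[0, 0, 0], [-4, -53, 0], 1]]
[[[0, 0, 0], [4, -10, 0], 1], [[0, 0, 0], [10, -19, 0], 1], [[0, 0, 0], [16, -27, 0], 1], [[0, 0, 0], [24, -34, 0], 1], [[0, 0, 0], [33, -40, 0], 1]]
```

Call:
arm_command([
  [[0,0,0],[-11,3,0],1],
  [[0,0,0],[-22,6,0],1],
  [[0,0,0],[-33,7,0],1],
  [[0,0,0],[-45,7,1],1],
  [[0,0,0],[-56,4,1],1],
])

```text
clock: 12.55
position: [538.2, 44.4, 116.7]
ee_rot: [-0.373, 0.598, 0.371, 0.605]
contact_force: [-0.5, 0.7, -1.1]
gripper_width: 35.1
```

Call:
arm_command([
  [[0,0,0],[-10,-4,0],1],
  [[0,0,0],[-20,-10,0],1],
  [[0,0,0],[-28,-17,0],1],
  [[0,0,0],[-36,-26,0],1],
  [[0,0,0],[-41,-35,0],1],
])

```text
clock: 13.05
position: [496.5, 8.5, 116.7]
ee_rot: [-0.373, 0.598, 0.371, 0.605]
contact_force: [-0.4, -0.3, -1.8]
gripper_width: 34.8
```

```bash
cat >> plan.py <<'E'
def stud(name):
    "stud angle +180 seen near the model's, logged as a rosette-equivalent point"
    x,_=fit();s=readout.read_state();t=s['clock'];p,_=imaging.get_image(name);g=cv2.GaussianBlur(p,(0,0),1.2).min(2).astype(np.float32)
    a0=ang(x,t)[0];i=3+2*['top','scene','wrist'].index(name);al=a0+np.radians(np.arange(-25,25.1,.5))
    uv=proj(name,np.c_[C[0]+x[i]-112*np.cos(al),C[1]+x[i+1]-112*np.sin(al),np.full(len(al),120.)]).astype(np.float32)
    v=cv2.remap(g,uv[:,:1],uv[:,1:],cv2.INTER_LINEAR)[:,0];j=int(v.argmax());w=np.clip(v-(v.max()+np.median(v))/2,0,None)*(abs(np.arange(len(v))-j)<14)
    a=(w*al).sum()/w.sum();print(name,'peak',v.max(),'median',np.median(v),'stud-model deg',np.degrees(a-a0).round(2));return t,a,x,i
def logstud(r,name):
    t,a,x,i=r;q=C+x[i:i+2]+70*np.array([np.cos(a),np.sin(a)])
    open('log.txt','a').write(repr((name,t,0.,q.round(1).tolist(),70.,150.,6000))+'\n')
E
python3 - <<'E'
from plan import *
r=stud('scene')
if abs(np.degrees(r[1]-ang(r[2],r[0])[0]))<8: logstud(r,'scene')
go(4)
E
```

```text
scene peak 132.52344 median 56.0 stud-model deg -1.85
t 13.1 cost 0.84 w 1.556 k 0.0446 err now [-1.4  1.4] z 116.6 g 35.3 9
[[[0, 0, 0], [-2, -12, 0], 1], [[0, 0, 0], [-4, -22, 0], 1], [[0, 0, 0], [-4, -33, 0], 1], [[0, 0, 0], [-3, -44, 0], 1], [[0, 0, 0], [0, -54, -1], 1]]
[[[0, 0, 0], [4, -10, 0], 1], [[0, 0, 0], [10, -18, 0], 1], [[0, 0, 0], [17, -26, 0], 1], [[0, 0, 0], [25, -33, 0], 1], [[0, 0, 0], [34, -38, 0], 1]]
[[[0, 0, 0], [9, -4, 0], 1], [[0, 0, 0], [19, -7, 0], 1], [[0, 0, 0], [29, -8, 0], 1], [[0, 0, 0], [40, -7, 0], 1], [[0, 0, 0], [49, -5, 0], 1]]
[[[0, 0, 0], [9, 3, 0], 1], [[0, 0, 0], [18, 8, 0], 1], [[0, 0, 0], [26, 13, 0], 1], [[0, 0, 0], [34, 20, 0], 1], [[0, 0, 0], [40, 28, 0], 1]]
```

Call:
arm_command([
  [[0,0,0],[-2,-12,0],1],
  [[0,0,0],[-4,-22,0],1],
  [[0,0,0],[-4,-33,0],1],
  [[0,0,0],[-3,-44,0],1],
  [[0,0,0],[0,-54,-1],1],
])

```text
clock: 13.6
position: [495.8, -47.5, 115.7]
ee_rot: [-0.373, 0.598, 0.37, 0.605]
contact_force: [0.1, 0.1, -1.5]
gripper_width: 34.7
```

Call:
arm_command([
  [[0,0,0],[4,-10,0],1],
  [[0,0,0],[10,-18,0],1],
  [[0,0,0],[17,-26,0],1],
  [[0,0,0],[25,-33,0],1],
  [[0,0,0],[34,-38,0],1],
])

```text
clock: 14.1
position: [530.6, -86.1, 115.6]
ee_rot: [-0.373, 0.598, 0.37, 0.605]
contact_force: [-0.2, 0.3, -1.1]
gripper_width: 34.7
```

```bash
cat > chk.py <<'E'
from plan import *
import sys
n=sys.argv[1]
r=stud(n)
if abs(np.degrees(r[1]-ang(r[2],r[0])[0]))<8: logstud(r,n)
go(int(sys.argv[2]))
E
python3 chk.py scene 3
```

```text
scene peak 127.05371 median 55.0 stud-model deg 1.19
t 14.15 cost 1.06 w 1.475 k 0.0439 err now [-2.5  0.5] z 115.7 g 35.1 10
[[[0, 0, 0], [12, -4, 0], 1], [[0, 0, 0], [22, -5, 0], 1], [[0, 0, 0], [33, -5, 0], 1], [[0, 0, 0], [43, -4, 0], 1], [[0, 0, 0], [52, -1, 0], 1]]
[[[0, 0, 0], [9, 4, 0], 1], [[0, 0, 0], [18, 9, 0], 1], [[0, 0, 0], [25, 16, 0], 1], [[0, 0, 0], [32, 23, 0], 1], [[0, 0, 0], [37, 31, 0], 1]]
[[[0, 0, 0], [4, 9, 0], 1], [[0, 0, 0], [7, 18, 0], 1], [[0, 0, 0], [9, 28, 0], 1], [[0, 0, 0], [9, 37, 0], 1], [[0, 0, 0], [8, 47, 0], 1]]
```

Call:
arm_command([
  [[0,0,0],[12,-4,0],1],
  [[0,0,0],[22,-5,0],1],
  [[0,0,0],[33,-5,0],1],
  [[0,0,0],[43,-4,0],1],
  [[0,0,0],[52,-1,0],1],
])

```text
clock: 14.65
position: [585.2, -87.2, 115.6]
ee_rot: [-0.373, 0.598, 0.37, 0.605]
contact_force: [0.2, -0.2, -1.9]
gripper_width: 34.2
```

Call:
arm_command([
  [[0,0,0],[9,4,0],1],
  [[0,0,0],[18,9,0],1],
  [[0,0,0],[25,16,0],1],
  [[0,0,0],[32,23,0],1],
  [[0,0,0],[37,31,0],1],
])

```text
clock: 15.15
position: [622.7, -55.4, 115.5]
ee_rot: [-0.373, 0.598, 0.37, 0.605]
contact_force: [0.2, 0.2, -1.1]
gripper_width: 35.0
```

Call:
arm_command([
  [[0,0,0],[4,9,0],1],
  [[0,0,0],[7,18,0],1],
  [[0,0,0],[9,28,0],1],
  [[0,0,0],[9,37,0],1],
  [[0,0,0],[8,47,0],1],
])

```text
clock: 15.65
position: [630.6, -7.7, 115.5]
ee_rot: [-0.373, 0.598, 0.37, 0.605]
contact_force: [-0.9, 0.2, -1.0]
gripper_width: 34.5
```

```bash
python3 chk.py scene 4
```

```text
scene peak 81.01367 median 72.0 stud-model deg -6.74
t 15.7 cost 5.58 w 1.329 k 0.0465 err now [0.3 4.6] z 115.6 g 34.7 11
[[[0, 0, 0], [-2, 4, 0], 1], [[0, 0, 0], [-6, 13, 0], 1], [[0, 0, 0], [-10, 21, 0], 1], [[0, 0, 0], [-15, 29, 0], 1], [[0, 0, 0], [-21, 35, 0], 1]]
[[[0, 0, 0], [-7, 6, 0], 1], [[0, 0, 0], [-14, 11, 0], 1], [[0, 0, 0], [-23, 14, 0], 1], [[0, 0, 0], [-31, 17, 0], 1], [[0, 0, 0], [-40, 19, 0], 1]]
[[[0, 0, 0], [-9, 1, 0], 1], [[0, 0, 0], [-17, 0, 0], 1], [[0, 0, 0], [-26, -2, 0], 1], [[0, 0, 0], [-34, -4, 0], 1], [[0, 0, 0], [-42, -8, 0], 1]]
[[[0, 0, 0], [-7, -4, 0], 1], [[0, 0, 0], [-14, -10, 0], 1], [[0, 0, 0], [-20, -16, 0], 1], [[0, 0, 0], [-25, -22, 0], 1], [[0, 0, 0], [-29, -30, 0], 1]]
```

That last stud fix was occluded by the arm (peak 81 against about 130 before). I'm dropping it and replanning.

```bash
sed -i '$d' log.txt; sed -i 's/^if abs(/if r[4]>105 and abs(/' chk.py; sed -i 's/return t,a,x,i$/return t,a,x,i,v.max()/; s/t,a,x,i=r;/t,a,x,i=r[:4];/' plan.py; python3 -c "
from plan import *
go(3)"
```

```text
t 15.7 cost 1.06 w 1.357 k 0.0439 err now [ 1.5 -1. ] z 115.6 g 34.7 10
[[[0, 0, 0], [-4, 10, 0], 1], [[0, 0, 0], [-8, 19, 0], 1], [[0, 0, 0], [-13, 26, 0], 1], [[0, 0, 0], [-20, 33, 0], 1], [[0, 0, 0], [-26, 40, 0], 1]]
[[[0, 0, 0], [-8, 5, 0], 1], [[0, 0, 0], [-16, 9, 0], 1], [[0, 0, 0], [-24, 12, 0], 1], [[0, 0, 0], [-33, 14, 0], 1], [[0, 0, 0], [-42, 15, 0], 1]]
[[[0, 0, 0], [-9, 0, 0], 1], [[0, 0, 0], [-18, -2, 0], 1], [[0, 0, 0], [-26, -5, 0], 1], [[0, 0, 0], [-34, -8, 0], 1], [[0, 0, 0], [-42, -13, 0], 1]]
```

Call:
arm_command([
  [[0,0,0],[-4,10,0],1],
  [[0,0,0],[-8,19,0],1],
  [[0,0,0],[-13,26,0],1],
  [[0,0,0],[-20,33,0],1],
  [[0,0,0],[-26,40,0],1],
])

```text
clock: 16.2
position: [603.6, 34.1, 115.6]
ee_rot: [-0.373, 0.598, 0.37, 0.605]
contact_force: [0.5, -0.0, -1.4]
gripper_width: 34.7
```

Call:
arm_command([
  [[0,0,0],[-8,5,0],1],
  [[0,0,0],[-16,9,0],1],
  [[0,0,0],[-24,12,0],1],
  [[0,0,0],[-33,14,0],1],
  [[0,0,0],[-42,15,0],1],
])

```text
clock: 16.7
position: [560.8, 49.2, 115.6]
ee_rot: [-0.373, 0.598, 0.37, 0.605]
contact_force: [-0.1, -0.3, -0.9]
gripper_width: 35.1
```

```bash
python3 chk.py scene 3
```

```text
scene peak 129.96875 median 102.46875 stud-model deg -1.98
t 16.75 cost 1.38 w 1.272 k 0.0447 err now [-0.1  1.1] z 115.6 g 34.7 11
[[[0, 0, 0], [-9, -2, 0], 1], [[0, 0, 0], [-17, -4, 0], 1], [[0, 0, 0], [-26, -7, 0], 1], [[0, 0, 0], [-33, -11, 0], 1], [[0, 0, 0], [-41, -15, 0], 1]]
[[[0, 0, 0], [-7, -6, 0], 1], [[0, 0, 0], [-12, -12, 0], 1], [[0, 0, 0], [-17, -19, 0], 1], [[0, 0, 0], [-21, -26, 0], 1], [[0, 0, 0], [-24, -34, 0], 1]]
[[[0, 0, 0], [-2, -8, 0], 1], [[0, 0, 0], [-3, -16, 0], 1], [[0, 0, 0], [-3, -25, 0], 1], [[0, 0, 0], [-2, -33, 0], 1], [[0, 0, 0], [-1, -41, 0], 1]]
```

Call:
arm_command([
  [[0,0,0],[-9,-2,0],1],
  [[0,0,0],[-17,-4,0],1],
  [[0,0,0],[-26,-7,0],1],
  [[0,0,0],[-33,-11,0],1],
  [[0,0,0],[-41,-15,0],1],
])

```text
clock: 17.25
position: [517.7, 33.6, 115.7]
ee_rot: [-0.373, 0.598, 0.371, 0.605]
contact_force: [-0.2, 0.1, -1.2]
gripper_width: 34.5
```

Call:
arm_command([
  [[0,0,0],[-7,-6,0],1],
  [[0,0,0],[-12,-12,0],1],
  [[0,0,0],[-17,-19,0],1],
  [[0,0,0],[-21,-26,0],1],
  [[0,0,0],[-24,-34,0],1],
])

```text
clock: 17.75
position: [493.5, -1.0, 115.7]
ee_rot: [-0.373, 0.598, 0.371, 0.605]
contact_force: [0.8, 0.1, -1.0]
gripper_width: 34.8
```

```bash
python3 chk.py scene 3; python3 - <<'E'
from h import *
s=readout.read_state();p,d=imaging.get_image('scene')
f=proj('scene',[s['position']])[0].astype(int);cv2.imwrite('pics/s5.png',cv2.resize(p[170:320,220:400],None,fx=3.8,fy=3.8,interpolation=cv2.INTER_CUBIC))
E
python3 -c "
from plan import *
go(2)"
```

```text
scene peak 132.46875 median 55.0 stud-model deg 0.78
t 17.8 cost 1.53 w 1.201 k 0.0444 err now [-0.2  3.4] z 115.6 g 34.6 12
[[[0, 0, 0], [-1, -12, 0], 1], [[0, 0, 0], [-2, -20, 0], 1], [[0, 0, 0], [-1, -28, 0], 1], [[0, 0, 0], [0, -36, 0], 1], [[0, 0, 0], [2, -44, 0], 1]]
[[[0, 0, 0], [3, -7, 0], 1], [[0, 0, 0], [7, -14, 0], 1], [[0, 0, 0], [12, -21, 0], 1], [[0, 0, 0], [18, -27, 0], 1], [[0, 0, 0], [24, -32, 0], 1]]
[[[0, 0, 0], [7, -4, 0], 1], [[0, 0, 0], [14, -8, 0], 1], [[0, 0, 0], [21, -11, 0], 1], [[0, 0, 0], [28, -13, 0], 1], [[0, 0, 0], [36, -14, 0], 1]]
t 17.85 cost 1.53 w 1.197 k 0.0444 err now [1.1 8.1] z 115.6 g 34.8 12
[[[0, 0, 0], [-2, -16, 0], 1], [[0, 0, 0], [-2, -25, 0], 1], [[0, 0, 0], [-1, -33, 0], 1], [[0, 0, 0], [1, -41, 0], 1], [[0, 0, 0], [4, -49, 0], 1]]
[[[0, 0, 0], [4, -7, 0], 1], [[0, 0, 0], [8, -14, 0], 1], [[0, 0, 0], [13, -20, 0], 1], [[0, 0, 0], [19, -26, 0], 1], [[0, 0, 0], [25, -30, 0], 1]]
```

View pics/s5.png

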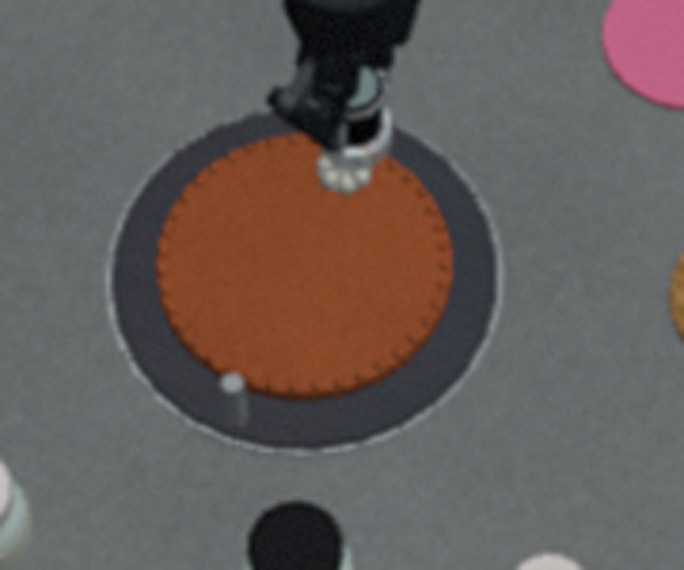

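The picture shows the loupe upright just above the rosette (344,170), with the stud (232,383) opposite. It has tracked for over 5 s; I'll continue a bit for margin.

Call:
arm_command([
  [[0,0,0],[-2,-14,0],1],
  [[0,0,0],[-2,-25,0],1],
  [[0,0,0],[-1,-33,0],1],
  [[0,0,0],[1,-41,0],1],
  [[0,0,0],[4,-49,0],1],
])

```text
clock: 18.35
position: [497.5, -51.1, 115.6]
ee_rot: [-0.372, 0.599, 0.37, 0.605]
contact_force: [1.5, 0.1, -1.4]
gripper_width: 34.5
```

Call:
arm_command([
  [[0,0,0],[4,-7,0],1],
  [[0,0,0],[8,-14,0],1],
  [[0,0,0],[13,-20,0],1],
  [[0,0,0],[19,-26,0],1],
  [[0,0,0],[25,-30,0],1],
])

```text
clock: 18.85
position: [523.1, -81.6, 115.6]
ee_rot: [-0.372, 0.599, 0.37, 0.605]
contact_force: [-0.0, -0.2, -1.0]
gripper_width: 34.9
```

```bash
python3 chk.py scene 4
```

```text
scene peak 127.25391 median 55.03125 stud-model deg 1.62
t 18.9 cost 2.2 w 1.132 k 0.0441 err now [-2.3  1. ] z 115.6 g 34.7 13
[[[0, 0, 0], [9, -5, 0], 1], [[0, 0, 0], [17, -7, 0], 1], [[0, 0, 0], [24, -9, 0], 1], [[0, 0, 0], [32, -10, 0], 1], [[0, 0, 0], [40, -10, 0], 1]]
[[[0, 0, 0], [8, 1, 0], 1], [[0, 0, 0], [15, 2, 0], 1], [[0, 0, 0], [22, 5, 0], 1], [[0, 0, 0], [29, 8, 0], 1], [[0, 0, 0], [36, 12, 0], 1]]
[[[0, 0, 0], [6, 4, 0], 1], [[0, 0, 0], [11, 9, 0], 1], [[0, 0, 0], [16, 15, 0], 1], [[0, 0, 0], [21, 21, 0], 1], [[0, 0, 0], [24, 27, 0], 1]]
[[[0, 0, 0], [3, 7, 0], 1], [[0, 0, 0], [5, 14, 0], 1], [[0, 0, 0], [6, 21, 0], 1], [[0, 0, 0], [7, 28, 0], 1], [[0, 0, 0], [7, 35, 0], 1]]
```

Call:
arm_command([
  [[0,0,0],[9,-5,0],1],
  [[0,0,0],[17,-7,0],1],
  [[0,0,0],[24,-9,0],1],
  [[0,0,0],[32,-10,0],1],
  [[0,0,0],[40,-10,0],1],
])

```text
clock: 19.4
position: [564.9, -91.9, 115.6]
ee_rot: [-0.373, 0.598, 0.37, 0.605]
contact_force: [0.5, 0.8, -1.3]
gripper_width: 35.0
```

Call:
arm_command([
  [[0,0,0],[8,1,0],1],
  [[0,0,0],[15,2,0],1],
  [[0,0,0],[22,5,0],1],
  [[0,0,0],[29,8,0],1],
  [[0,0,0],[36,12,0],1],
])

```text
clock: 19.9
position: [601.4, -79.6, 115.5]
ee_rot: [-0.373, 0.598, 0.37, 0.605]
contact_force: [-0.3, 0.2, -0.7]
gripper_width: 34.6
```

Call:
arm_command([
  [[0,0,0],[6,4,0],1],
  [[0,0,0],[11,9,0],1],
  [[0,0,0],[16,15,0],1],
  [[0,0,0],[21,21,0],1],
  [[0,0,0],[24,27,0],1],
])

```text
clock: 20.4
position: [625.9, -51.9, 115.5]
ee_rot: [-0.373, 0.598, 0.37, 0.605]
contact_force: [0.9, -0.2, -1.3]
gripper_width: 34.9
```

Call:
arm_command([
  [[0,0,0],[3,7,0],1],
  [[0,0,0],[5,14,2],1],
  [[0,0,0],[6,21,6],1],
  [[0,0,0],[5,28,12],1],
  [[0,0,0],[2,35,20],1],
])

```text
clock: 20.9
position: [627.7, -16.4, 135.9]
ee_rot: [-0.373, 0.598, 0.37, 0.605]
contact_force: [-1.0, -0.5, -1.7]
gripper_width: 34.7
```

Call:
arm_command([
  [[0,0,0],[-8,22,4],1],
  [[0,0,0],[-22,54,4],1],
  [[0,0,0],[-38,92,4],1],
  [[0,0,0],[-54,131,4],1],
  [[0,0,0],[-70,170,4],1],
])

```text
clock: 21.4
position: [556.8, 155.2, 141.0]
ee_rot: [-0.373, 0.598, 0.37, 0.606]
contact_force: [-0.0, 0.1, -1.7]
gripper_width: 34.6
```

Call:
arm_command([
  [[0,0,0],[-16,39,-4],1],
  [[0,0,0],[-31,75,-10],1],
  [[0,0,0],[-43,103,-18],1],
  [[0,0,0],[-49,118,-28],1],
  [[0,0,0],[-51,122,-40],1],
])

```text
clock: 21.9
position: [505.5, 279.0, 101.4]
ee_rot: [-0.373, 0.597, 0.371, 0.606]
contact_force: [0.8, 0.5, -0.7]
gripper_width: 34.9
```

Call:
arm_command([
  [[0,0,0],[0,0,-15],1],
  [[0,0,0],[0,0,-32],1],
  [[0,0,0],[0,0,-48],1],
  [[0,0,0],[0,0,-62],1],
  [[0,0,0],[0,0,-72],1],
])

```text
clock: 22.4
position: [505.4, 277.3, 28.0]
ee_rot: [-0.373, 0.598, 0.37, 0.606]
contact_force: [-0.3, 0.6, -0.4]
gripper_width: 34.7
```

Call:
arm_command([
  [[0,0,0],[0,0,-10],1],
  [[0,0,0],[0,0,-18],1],
  [[0,0,0],[0,0,-23],1],
  [[0,0,0],[0,0,-26],1],
  [[0,0,0],[0,0,-27],1],
])

```text
clock: 22.9
position: [505.5, 277.4, 1.0]
ee_rot: [-0.373, 0.598, 0.37, 0.606]
contact_force: [0.2, 0.6, -1.3]
gripper_width: 34.7
```

Call:
arm_command([
  [[0,0,0],[0,0,-1],1],
  [[0,0,0],[0,0,-2],1],
  [[0,0,0],[0,0,-3],1],
  [[0,0,0],[0,0,-3],1],
  [[0,0,0],[0,0,-3],1],
])

```text
clock: 23.4
position: [505.5, 277.5, -1.9]
ee_rot: [-0.373, 0.598, 0.37, 0.606]
contact_force: [0.2, 0.4, -0.9]
gripper_width: 34.8
```

Call:
arm_command([
  [[0,0,0],[0,0,-0.5],1],
  [[0,0,0],[0,0,-1],1],
  [[0,0,0],[0,0,-1.5],1],
  [[0,0,0],[0,0,-1.5],1],
  [[0,0,0],[0,0,-1.5],1],
])

```text
clock: 23.9
position: [505.7, 277.6, -2.4]
ee_rot: [-0.373, 0.597, 0.37, 0.606]
contact_force: [-2.2, -0.9, 6.1]
gripper_width: 34.8
```

Contact (+6 N). Opening, then rising straight up and clear.

Call:
arm_command([
  [[0,0,0],[0,0,0],0.6],
  [[0,0,0],[0,0,0],0.4],
  [[0,0,0],[0,0,0],0.2],
  [[0,0,0],[0,0,0],0],
  [[0,0,0],[0,0,0],0],
])

```text
clock: 24.4
position: [505.7, 277.6, -2.5]
ee_rot: [-0.373, 0.597, 0.37, 0.606]
contact_force: [-0.1, 0.4, -0.3]
gripper_width: 85.0
```

Call:
arm_command([
  [[0,0,0],[0,0,8],0],
  [[0,0,0],[0,0,25],0],
  [[0,0,0],[0,0,50],0],
  [[0,0,0],[0,0,80],0],
  [[0,0,0],[0,0,110],0],
])

```text
clock: 24.9
position: [505.6, 277.5, 109.0]
ee_rot: [-0.373, 0.597, 0.37, 0.606]
contact_force: [0.5, -0.5, 0.1]
gripper_width: 85.5
```

Call:
arm_command([
  [[0,0,0],[0,0,20],0],
  [[0,0,0],[0,0,30],0],
  [[0,0,0],[0,0,34],0],
  [[0,0,0],[0,0,34],0],
  [[0,0,0],[0,0,34],0],
])

```text
clock: 25.4
position: [504.9, 277.0, 141.7]
ee_rot: [-0.373, 0.598, 0.37, 0.605]
contact_force: [-0.3, 0.3, -0.3]
gripper_width: 85.3
```

```bash
python3 - <<'E'
from h import *
s=readout.read_state();print(s['clock'],s['position'],s['gripper_width'],s['contact_force'])
p,d=imaging.get_image('wrist');cv2.imwrite('pics/w4.png',p)
E
```

```text
25.4 [504.93937861 276.9578     141.71548735] 85.34300006631608 [-0.29484475  0.32109997 -0.29996582]
```

View pics/w4.png

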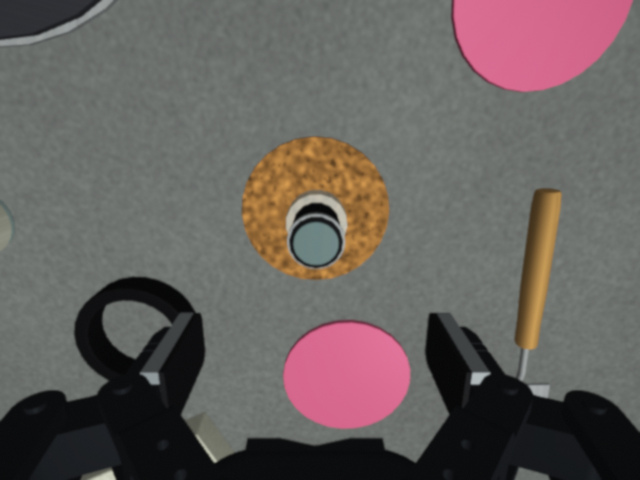

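The loupe (lens at (316,242)) stands upright near the middle of the cork pad (316,208). The gripper is open and well clear. Handing in.

```bash
python3 -c "
from bench import arm
print(arm.job_done())"
```

```text
the job is handed in; nothing more can be done
None
```

I did the job and handed it in at 25.5 s, but the hand-in gives no verdict, so nothing confirms the result beyond my own checks.

- **Push:** I pushed the stud, and the camera showed the wheel coasting at about 2.15 rad/s.
- **Inspection:** I kept the gripped loupe over the rosette from about 12.0 to 20.5 s. My estimate puts it within about 8 mm of centre and 29 mm above the rosette. The wheel slowed from 1.66 to about 1.1 rad/s over that time, and I saw no contact.
- **Return:** I stood the loupe back on the cork pad and let go. The last picture shows it upright near the middle of the pad, with the gripper open, well above it and reading no force.

**Checks that failed or disagreed:**
- My first push passed over the stud without moving the wheel. The real fingertips sit about 31 mm behind the reported TCP, so I repeated the push 30 mm lower.
- One stud reading during tracking was hidden by the arm, so I dropped it. The readings I kept matched the wheel's predicted angle within 2°.
- I did not measure the jars and other bystanders again at the end. I saw no sign of contact with them.

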